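Fit the heat sinks to the repaired boards

ROBOT

A 6-joint arm with a two-finger parallel gripper is mounted at the origin on the work surface. World frame = base frame: x ahead of the robot, y to its left, z up, the work surface at z = 0. Lengths are in m, angles in rad, forces in N, time in s.
With the tool pointing down it reaches from about 0.3 to 0.875 m from the base axis. Payload 6.4 kg.
Tool frame: the origin (TCP) lies at the very end of the fingers, on their centre line; the grasp point (between the pads) lies r.pinch_z behind it (r.pinch_z is the distance from the TCP to the grasp point, in m); z points along the fingers, y is the line along which they close (so a half turn about z gives the same grasp; the last joint's range is limited). The gripper opens to 85 mm and grips with 20 to 120 N. Pads are 22 mm wide; open, the fingers measure 114 mm over their backs; the gripper's body (76 mm by 85 mm) begins 54 mm behind the grasp point. The pads swing forward as they close: fully open they stand 13 mm farther back than shut.
Start: joints at [0.934, 0.181, 1.607, -0, 1.354, -0.206], TCP at [0.24, 0.522, 0.231] pointing down, gripper open.
Joint ranges: [-2.99, 2.99], [-0.89, 2.07], [0.3, 2.58], [-1.14, 4.28], [0, 2.63], [-3.12, 3.12]. Speed limits (rad/s): [2.57, 2.57, 3.01, 3.14, 3.14, 3.14].

INTERFACE

Orientations are given as a unit quaternion [w, x, y, z].
In Python, from rig import r, command_gripper, planner, optics, workorder, monitor gives the robot as it stands. Calls block until the motion is done:
- r.move_to(position, orientation): joint-space move of the TCP to a pose.
- r.move_straight(position, rotation=None, feed=0.15, contact_N=None): straight line of the TCP; rotation=None keeps the orientation; feed is the mean speed in m/s. With contact_N (N) it stops when the force on the tool has changed by that much, and returns True; else False.
- r.set_joints(angles): joint-space move.
- command_gripper(opening, force=None): finger opening in m; force is the grip in N (None keeps the last); returns when the fingers have stopped.
- r.wait(seconds).
- planner.ik(position, orientation): joint angles nearest the present ones, or None.
- optics.capture(name): name is "scene" or "top" or "wrist"; returns (picture, depth): 420x560x3 uint8, red, green, blue; 420x560 float32, m along the optical axis (not along the pixel's ray), 0 where there is no reading.
- optics.get_calibration(name): a dict with "fx", "fy", "cx", "cy" (pixels), "R" (3x3) and "t" (3): a world point X has camera coordinates R X + t; the wrist camera has in their place "hand_eye" (4x4, takes a point from camera to tool coordinates, whose origin is the TCP and whose axes are the flange's). Camera axes: x right, y down, z forward; pixel columns grow to the right and rows downward; lengths in m; the calibration is good to about 2 mm. A picture is of the moment at which its call begins: read the wrist's pose just before it. get_calibration takes no time and is no camera call.
A pose or a line that the arm cannot do raises r.IKError and nothing moves.
- workorder.job_done(): hands the job in; it is judged then, once.
Readings, each from a call of its own:
- monitor.current_time_s(): time.
- monitor.current_joint_pos(): joint angles.
- monitor.current_joint_velocities(): joint speeds.
- monitor.current_joint_torque(): joint torques, N m.
- monitor.current_position(): TCP position.
- monitor.current_tcp_rot(): TCP orientation.
- monitor.current_ft_force(): force on the tool from outside, world axes, zero at the start.
- monitor.current_wrist_torque(): the same for the moment, N m.
- monitor.current_finger_gap(): finger opening in m.
- monitor.current_grip_force(): force on a finger pad.
Only numpy, scipy, OpenCV 4.12 (cv2) and the standard library are available. Lean on these libraries where they do the work, as an engineer would, in place of code of your own. Each camera call takes 0.05 s, during which the arm holds its last target. There are 200 camera calls.

TASK

The four repaired circuit boards are ready for their heat sinks: pick the four aluminium heat sinks out from among the other parts and set each one, fins up, on the thermal pad that has exactly its outline, centred and lined up with the pad and lying flat. Lower each gently onto its pad rather than dropping it, and leave the transformer and the capacitor standing where they are.

Things in the scene. Friction and masses are not known exactly. Their poses are not given: they have to be found in the camera images.
- sink_large: Large square heat sink, 60 x 60 mm, 22 mm high, eleven straight fins. Bare aluminium, loose, fins up. Origin: centre of underside, z up, x along the fins. The outer fins are full flat side faces 60 mm apart in y. About 100 g. Its pad is on the network card.
- sink_small: Small square heat sink, 30 x 30 mm, 16 mm high, five by five square pins. Bare aluminium, loose, fins up. Origin: centre of underside, z up, x and y along its sides, which are 30 mm apart. About 20 g. Its pad is on the small computer board.
- sink_medium: Medium oblong heat sink, 58 mm (x) by 37 mm (y), 20 mm high, eight straight fins. Bare aluminium, loose, fins up. Origin: centre of underside, z up, x along the fins. The outer fins are full flat side faces 37 mm apart in y. About 60 g. Its pad is on the power converter board.
- sink_long: Long narrow heat sink, 90 mm (x) by 25 mm (y), 25 mm high, six straight fins. Bare aluminium, loose, fins up. Origin: centre of underside, z up, x along the fins. The outer fins are full flat side faces 25 mm apart in y. About 70 g. Its pad is on the motor driver board.
- board_network: Network card, x -58 to 66, y -54 to 54 mm. Green, fixed on standoffs, upper face 10 mm up. Origin: on the bench below the pad's centre, z up. Black 65 mm square chip with a light grey 60 x 60 mm thermal pad, sides along x and y, top 14.5 mm above the bench. Sockets and parts in the corners reach 23 mm above the bench; beside the middle of each side nothing is above the pad.
- board_computer: Small computer board, x -33 to 53, y -29 to 29 mm. Green, fixed on standoffs, upper face 10 mm up. Origin: on the bench below the pad's centre, z up. Black 34 mm square chip with a light grey 30 x 30 mm thermal pad, sides along x and y, top 14 mm above the bench. Two metal sockets from x = 36 mm on reach 25 mm above the bench; nothing else is above the pad.
- board_power: Power converter board, 106 (x) by 76 mm, centred on the pad. Green, fixed on standoffs, upper face 10 mm up. Origin: on the bench below the pad's centre, z up. Black 62 x 41 mm block with a light grey thermal pad 58 (x) by 37 mm (y), top 22.5 mm above the bench. Parts at the x ends and corners (|x| over 34 mm) reach 25 mm above the bench; beside the long sides nothing is above the pad.
- board_motor: Motor driver board, 136 (x) by 72 mm, centred on the pad. Green, fixed on standoffs, upper face 10 mm up. Origin: on the bench below the pad's centre, z up. Row of seven flat black transistors under one light grey thermal pad 90 (x) by 25 mm (y), top 14 mm above the bench. Parts at the x ends, from 52 mm off centre, reach 29 mm above the bench; beside the long sides nothing is above the pad.
- transformer: Small transformer, to be left alone: dark core 44 (x) by 14 mm, amber winding 28 x 34 mm, 36 mm high, loose, upright among the heat sinks. Origin: centre of its underside, z up. About 160 g.
- capacitor: Capacitor, to be left alone: dark upright can 30 mm across, 47 mm high with its two terminals on top, loose, among the heat sinks. Origin: centre of its underside, z up. About 45 g. Other clutter near the work is under 50 mm high and over 60 mm from every heat sink and pad; taller equipment stands at the bench's far edge and sides.
Mind the look-alikes: they are no part of the job. What is shaped like the sink_small but yellow is not meant.

How it is judged:
At the end, for the whole second after the job is handed in: Each heat sink rests on the pad of its outline: within 8 mm of its centre, 3 mm of its height, tilt under 0.1 rad, sides within 0.2 rad of the pad's (square ones any quarter turn, others either way round), released, at rest. Transformer and capacitor upright, moved under 20 mm (horizontal distance between sink_large and board_network below 0.008 m and z of sink_large in the frame of board_network between 0.0115 and 0.0175 m and angle between each of sink_large, sink_small, sink_medium, sink_long's own z axis and vertical below 0.1 rad and (angle between the x axis of sink_large and the x axis of board_network, either way round below 0.2 rad or angle between the x axis of sink_large and the y axis of board_network, either way round below 0.2 rad) and linear speed of each of sink_large, sink_small, sink_medium, sink_long below 0.02 m/s and angular speed of each of sink_large, sink_small, sink_medium, sink_long below 0.2 rad/s and horizontal distance between sink_small and board_computer below 0.008 m and z of sink_small in the frame of board_computer between 0.011 and 0.017 m and (angle between the x axis of sink_small and the x axis of board_computer, either way round below 0.2 rad or angle between the x axis of sink_small and the y axis of board_computer, either way round below 0.2 rad) and horizontal distance between sink_medium and board_power below 0.008 m and z of sink_medium in the frame of board_power between 0.0195 and 0.0255 m and angle between the x axis of sink_medium and the x axis of board_power, either way round below 0.2 rad and horizontal distance between sink_long and board_motor below 0.008 m and z of sink_long in the frame of board_motor between 0.011 and 0.017 m and angle between the x axis of sink_long and the x axis of board_motor, either way round below 0.2 rad and distance of each of transformer, capacitor from where it was at the start of the episode below 0.02 m and angle between each of transformer, capacitor's own z axis and vertical below 0.3 rad); the robot touches nothing.
It fails at once if a heat sink is dropped or slammed onto its board (faster than 0.4 m/s within 20 mm of its seat) ((horizontal distance between sink_large and board_network below 0.03 m and z of sink_large in the frame of board_network below 0.0345 m and linear speed of sink_large above 0.4 m/s) or (horizontal distance between sink_small and board_computer below 0.03 m and z of sink_small in the frame of board_computer below 0.034 m and linear speed of sink_small above 0.4 m/s) or (horizontal distance between sink_medium and board_power below 0.03 m and z of sink_medium in the frame of board_power below 0.0425 m and linear speed of sink_medium above 0.4 m/s) or (horizontal distance between sink_long and board_motor below 0.03 m and z of sink_long in the frame of board_motor below 0.034 m and linear speed of sink_long above 0.4 m/s)).
It fails at once if the transformer is pushed more than 20 mm or tipped over (distance of transformer from where it was at the start of the episode above 0.02 m or angle between transformer's own z axis and vertical above 0.3 rad).
It fails at once if the capacitor is pushed more than 20 mm or tipped over (distance of capacitor from where it was at the start of the episode above 0.02 m or angle between capacitor's own z axis and vertical above 0.3 rad).
It also fails if it takes over 109 s, if anything falls off the work surface, if the arm or the gripper's body presses on something with over 40 N, if the wrist force passes 120 N, or if a joint passes its speed limit or range.

## Working session

There is one attempt and no reset: what is moved stays moved. The work goes in short steps, each a Python script; the robot and the scene stay as the last script left them, time stands still between calls to the robot, and variables do not carry over. Pictures are saved under pics/ and viewed, at most 14 in all, crops included, and the job is handed in when it is done.

```bash
mkdir -p pics; ls; python3 - <<'E'
from rig import r,optics,monitor
import cv2,numpy as np
for n in("scene","top"):
    p,d=optics.capture(n); np.savez(f"{n}0.npz",p=p,d=d); cv2.imwrite(f"pics/{n}0.png",cv2.resize(p[:,:,::-1],(800,600)))
    c=optics.get_calibration(n); print(n,{k:np.round(v,3).tolist() for k,v in c.items()})
print(optics.get_calibration("wrist"),r.pinch_z,monitor.current_time_s())
E
```

```text
pics
scene {'fx': 472.858, 'fy': 472.858, 'cx': 279.826, 'cy': 229.637, 'R': [[-0.859, 0.512, -0.001], [0.375, 0.627, -0.683], [-0.349, -0.587, -0.73]], 't': [0.448, -0.162, 1.205]}
top {'fx': 411.844, 'fy': 411.844, 'cx': 286.438, 'cy': 214.707, 'R': [[-0.015, -1.0, -0.002], [-0.975, 0.015, -0.22], [0.22, -0.001, -0.975]], 't': [0.019, 0.521, 0.8]}
{'fx': 307.7979831369392, 'fy': 307.7979831369392, 'cx': 281.29632322643045, 'cy': 205.89376431253442, 'hand_eye': array([[-2.83738268e-04, -9.51760458e-01, -3.06841899e-01,
         7.85785739e-02],
       [ 9.99999938e-01, -3.34321664e-04,  1.12291996e-04,
        -2.54010467e-04],
       [-2.09458975e-04, -3.06841848e-01,  9.51760493e-01,
        -1.41866581e-01],
       [ 0.00000000e+00,  0.00000000e+00,  0.00000000e+00,
         1.00000000e+00]])} 0.0187 0.1
```

View pics/top0.png

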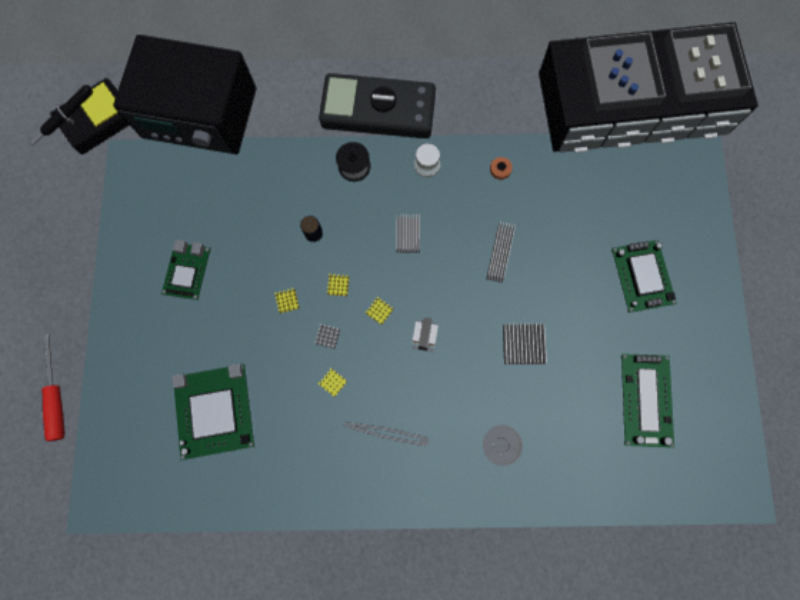

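View pics/scene0.png

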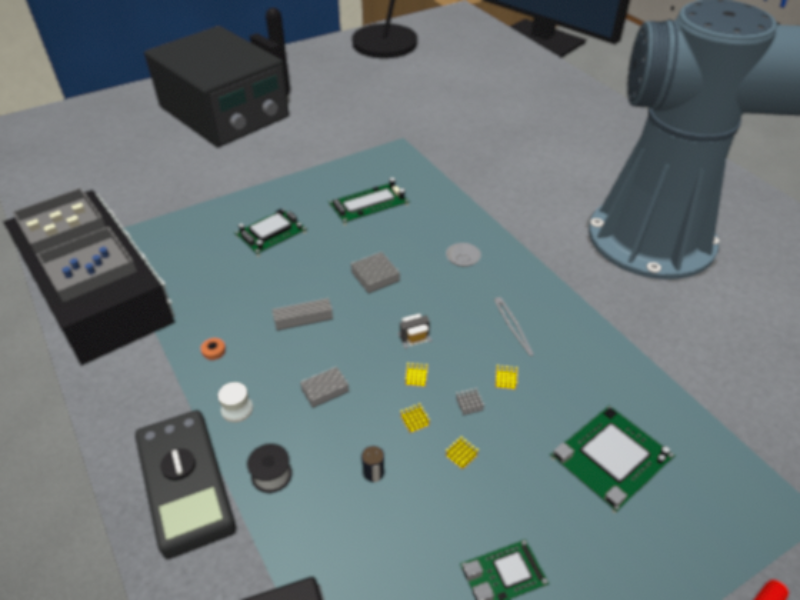

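Top picture (800x600): the sinks are large (525,344), small grey pins (328,336), medium (408,233) and long (501,252). The transformer is at (425,334) and the capacitor at (311,228). The pads are network (212,414), computer (184,277), power (647,273) and motor (649,400). Candidates for sink_small: grey (328,336), yellow (287,300), (338,285), (380,310) and (332,382); I choose the grey one. The scene picture agrees, with the grey pin sink at (469,401).

```bash
cat > vis.py <<'E'
import numpy as np,cv2
from rig import optics
S=560/800
SEED={'sink_large':((525,344),.022,(60,60)),'sink_small':((328,336),.016,(30,30)),'sink_medium':((408,233),.020,(58,37)),'sink_long':((501,252),.025,(90,25)),
'board_network':((212,414),.0145,(60,60)),'board_computer':((184,277),.014,(30,30)),'board_power':((647,273),.0225,(58,37)),'board_motor':((649,400),.014,(90,25))}
def cal(n):
    c=optics.get_calibration(n)
    return c,np.array(c['R']),np.array(c['t'])
def plane(n,uv,z,cam=None):
    c,R,t=cam or cal(n); uv=np.atleast_2d(np.asarray(uv,float))
    d=np.c_[(uv[:,0]-c['cx'])/c['fx'],(uv[:,1]-c['cy'])/c['fy'],np.ones(len(uv))]@R
    o=-R.T@t
    return o+d*((z-o[2])/d[:,2])[:,None]
def project(n,X,cam=None):
    c,R,t=cam or cal(n); p=R@np.asarray(X,float)+t
    return np.array([c['fx']*p[0]/p[2]+c['cx'],c['fy']*p[1]/p[2]+c['cy']])
def cloud(n,d,cam=None):
    c,R,t=cam or cal(n); v,u=np.mgrid[:d.shape[0],:d.shape[1]]
    P=np.stack([(u-c['cx'])/c['fx']*d,(v-c['cy'])/c['fy']*d,d],-1)
    return (P-t)@R
def rect(xy,mm=True):
    """centre, long-axis angle, sizes(mm) of a planar point set"""
    (cx,cy),(w,h),a=cv2.minAreaRect((np.asarray(xy)*1000).astype(np.float32))
    a=np.radians(a)
    if h>w: a+=np.pi/2; w,h=h,w
    a=(a+np.pi/2)%np.pi-np.pi/2
    return np.array([cx,cy])/1000,a,(w,h)
def pad(n,p,uv,z,cam=None):
    hsv=cv2.cvtColor(p,cv2.COLOR_RGB2HSV)
    m=((hsv[...,2]>125)&(hsv[...,1]<60)).astype(np.uint8)
    _,L=cv2.connectedComponents(m,connectivity=4); l=L[int(round(uv[1])),int(round(uv[0]))]
    if l==0: return None
    k=max(cv2.findContours((L==l).astype(np.uint8),0,1)[0],key=cv2.contourArea)[:,0]
    return rect(plane(n,k,z,cam)[:,:2])
E
python3 - <<'E'
from vis import *
D={n:np.load(n+'0.npz') for n in('top','scene')}
W={n:cloud(n,D[n]['d']) for n in D}
f=lambda q: None if q is None else (np.round(q[0],4).tolist(),round(float(q[1]),3),np.round(q[2],1).tolist())
for k,(uv,z,s) in SEED.items():
    uv=np.array(uv)*S; c=plane('top',uv,z)[0]
    if k[0]=='b':
        for n in D: print(k,n,f(pad(n,D[n]['p'],uv if n=='top' else project(n,c),z)))
    else:
        for n in D:
            P=W[n].reshape(-1,3); ok=D[n]['d'].ravel()>0
            q=P[ok&(np.hypot(P[:,0]-c[0],P[:,1]-c[1])<.065)]
            fl=np.median(q[:,2]); r_=q[(q[:,2]>.4*z)]
            r_=r_[np.hypot(*(r_[:,:2]-c[:2]).T)<max(s)/2000+.012]
            print(k,n,'floor',round(fl,4),'zmax',np.round(np.percentile(r_[:,2],95),4),len(r_),f(rect(r_[:,:2])))
for k,uv in dict(transf=(425,334),cap=(311,228),y1=(287,300),y2=(338,285),y3=(380,310),y4=(332,382)).items(): print(k,np.round(plane('top',np.array(uv)*S,.03)[0],3))
p=D['top']['p']
cv2.imwrite('pics/crop0.png',cv2.resize(p[150:320,190:390,::-1],(800,600*170*4//(200*3)),interpolation=cv2.INTER_CUBIC)[:600])
E
```

```text
sink_large top floor 0.0015 zmax 0.0234 587 ([0.4731, -0.1619], -0.001, [60.8, 60.4])
sink_large scene floor 0.0032 zmax 0.0244 540 ([0.475, -0.1616], 1.536, [64.8, 62.1])
sink_small top floor 0.0009 zmax 0.0181 91 ([0.4898, 0.1368], -0.275, [30.8, 30.3])
sink_small scene floor 0.0019 zmax 0.0182 191 ([0.4915, 0.1374], 1.32, [32.0, 31.1])
sink_medium top floor 0.0012 zmax 0.0223 159 ([0.6524, 0.01], -0.016, [57.6, 31.8])
sink_medium scene floor 0.0022 zmax 0.0222 538 ([0.6549, 0.0117], -0.01, [58.6, 40.1])
sink_long top floor 0.0012 zmax 0.0271 291 ([0.6192, -0.1336], -0.257, [91.1, 25.2])
sink_long scene floor 0.0028 zmax 0.0275 534 ([0.6212, -0.1324], -0.254, [89.7, 29.9])
board_network top ([0.3752, 0.3047], 0.162, [59.9, 59.1])
board_network scene ([0.3761, 0.3045], 0.166, [62.0, 61.7])
board_computer top ([0.5873, 0.3622], 1.387, [29.6, 29.5])
board_computer scene ([0.588, 0.3622], -0.189, [31.5, 31.3])
board_power top ([0.5773, -0.3548], 0.161, [57.7, 36.7])
board_power scene ([0.5793, -0.3586], 0.198, [59.9, 44.3])
board_motor top ([0.3858, -0.341], -0.058, [90.6, 25.5])
board_motor scene ([0.3863, -0.3424], -0.047, [93.4, 30.5])
transf [ 0.486 -0.012  0.03 ]
cap [0.656 0.162 0.03 ]
y1 [0.541 0.195 0.03 ]
y2 [0.564 0.118 0.03 ]
y3 [0.524 0.055 0.03 ]
y4 [0.417 0.126 0.03 ]
```

View pics/crop0.png

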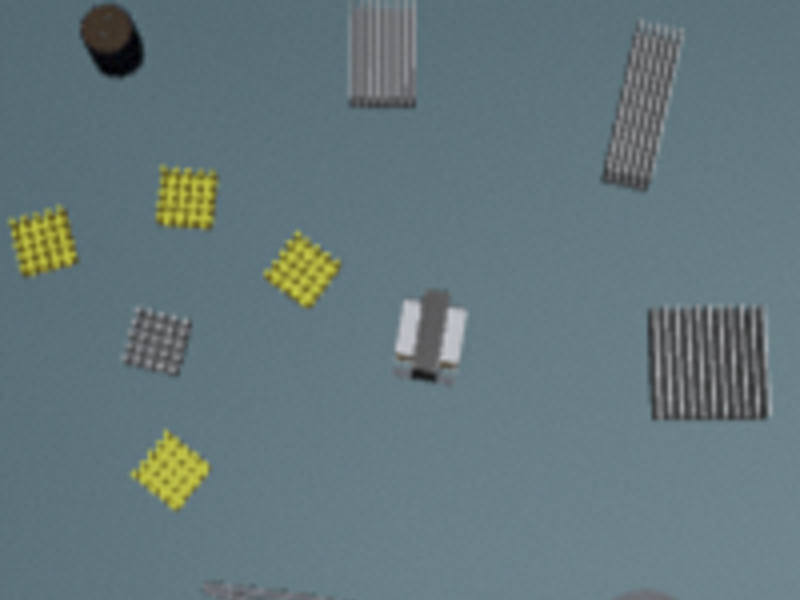

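Sizes and heights match the descriptions in both views. The crop confirms that the grey pin sink at (157,341) is sink_small, since the other four pin blocks are yellow. I'll start with sink_small.

```bash
cat > job.py <<'E'
import numpy as np
from scipy.spatial.transform import Rotation as Rn
from rig import r,command_gripper,planner,optics,monitor
def quat(yaw):
    y=np.array([-np.sin(yaw),np.cos(yaw),0]); z=np.array([0,0,-1.]); 
    q=Rn.from_matrix(np.c_[np.cross(y,z),y,z]).as_quat(); return q[[3,0,1,2]]
def best(xy,yaw,z=.13):
    o=[(abs(j[5]),q.tolist()) for q in (quat(yaw),quat(yaw+np.pi)) if (j:=planner.ik([*xy,z],q)) is not None]
    return min(o)[1] if o else None
T=lambda s:print(s,'t',round(monitor.current_time_s(),2),'gap',round(monitor.current_finger_gap(),4),'F',round(monitor.current_grip_force(),1),np.round(monitor.current_position(),4),flush=True)
def pick(xy,yaw,w,force=40,z=.002):
    q=best(xy,yaw); command_gripper(min(w+.024,.085))
    r.move_to([*xy,.13],q); r.move_straight([*xy,.035],feed=.25)
    print('contact',r.move_straight([*xy,z],feed=.05,contact_N=8)); T('down')
    command_gripper(w-.006,force); T('grip')
    r.move_straight([*xy,.13],feed=.2); T('lift')
def place(xy,yaw,ztop,w,z=.002):
    q=best(xy,yaw); r.move_to([*xy,.13],q); r.move_straight([*xy,ztop+.02],feed=.2)
    T('above'); print('contact',r.move_straight([*xy,ztop+z-.002],feed=.03,contact_N=4)); T('seat')
    command_gripper(min(w+.012,.085)); r.move_straight([*xy,.13],feed=.2); T('clear')
E
python3 - <<'E'
from job import *
for n,xy,a in[('ls',(.474,-.1617),0),('ss',(.4905,.137),-.27),('ms',(.6535,.0112),-.013),('los',(.62,-.133),-.256),('net',(.3755,.3046),.163),('com',(.5876,.3622),-.185),('pow',(.578,-.355),.161),('mot',(.386,-.3415),-.055)]:
    q=best(xy,a); print(n,None if q is None else [np.round(planner.ik([*xy,z],q)[5],2) for z in(.13,.002)])
pick((.4905,.137),-.262,.030)
E
```

```text
ls [np.float64(1.0), np.float64(1.0)]
ss [np.float64(-1.26), np.float64(-1.26)]
ms [np.float64(1.42), np.float64(1.42)]
los [np.float64(1.43), np.float64(1.43)]
net [np.float64(-1.3), np.float64(-1.3)]
com [np.float64(-1.0), np.float64(-1.0)]
pow [np.float64(0.68), np.float64(0.68)]
mot [np.float64(0.67), np.float64(0.67)]
contact False
down t 3.58 gap 0.054 F 0.0 [0.4906 0.137  0.002 ]
grip t 3.92 gap 0.029 F 40.6 [0.4911 0.137  0.0025]
lift t 4.71 gap 0.0287 F 40.2 [0.4896 0.137  0.1289]
```

```bash
cat >> job.py <<'E'
import cv2
from vis import pad,project,plane,rect
def wcam():
    c=optics.get_calibration('wrist'); q=np.array(monitor.current_tcp_rot()); M=np.eye(4)
    M[:3,:3]=Rn.from_quat(q[[1,2,3,0]]).as_matrix(); M[:3,3]=monitor.current_position()
    I=np.linalg.inv(M@c['hand_eye']); return c,I[:3,:3],I[:3,3]
def wlook(name,xy,z):
    cam=wcam(); p,d=optics.capture('wrist'); np.savez(name+'.npz',p=p,d=d,R=cam[1],t=cam[2]); cv2.imwrite(f'pics/{name}.png',p[:,:,::-1])
    uv=project('w',[*xy,z],cam)
    try: q=pad('w',p,uv,z,cam)
    except IndexError: q=None
    print('wrist',name,np.round(uv),None if q is None else (np.round(q[0],4),round(q[1],3),np.round(q[2],1)))
E
python3 - <<'E'
from job import *
xy=(.5876,.3622); yaw=-.185; q=best(xy,yaw)
a=np.array(xy)-.06*np.array([np.cos(yaw),np.sin(yaw)])
r.move_to([*a,.17],q); T('near'); wlook('w_com',xy,.014)
E
```

```text
near t 5.67 gap 0.0288 F 40.2 [0.5281 0.3719 0.1686]
wrist w_com [283. 245.] None
```

View pics/w_com.png

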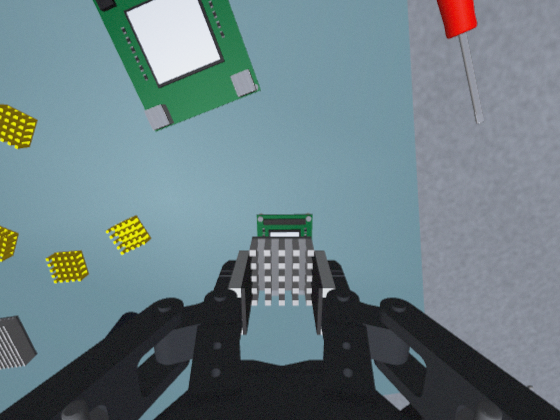

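The sink is held square between the fingers at (282,272), with the pad just visible behind it at (285,234) and lined up. Placing it.

```bash
python3 - <<'E'
from job import *
place((.5876,.3622),-.185,.014,.030)
pick((.474,-.1617),0,.060)
E
python3 - <<'E'
from vis import *
p,d=optics.capture('top'); np.savez('top1.npz',p=p,d=d)
cv2.imwrite('pics/top1.png',cv2.resize(p[140:250,80:230,::-1],(800,587),interpolation=cv2.INTER_CUBIC))
P=cloud('top',d).reshape(-1,3); q=P[(np.hypot(P[:,0]-.5876,P[:,1]-.3622)<.03)&(P[:,2]>.024)]
print(rect(q[:,:2]),np.percentile(q[:,2],[50,95]))
E
```

```text
above t 6.74 gap 0.0289 F 40.2 [0.5882 0.3628 0.0356]
contact True
seat t 7.32 gap 0.029 F 40.7 [0.5876 0.3621 0.0166]
clear t 8.32 gap 0.042 F 0.0 [0.5868 0.3619 0.1288]
contact False
down t 12.08 gap 0.0842 F 0.0 [ 0.4741 -0.1618  0.002 ]
grip t 12.43 gap 0.0585 F 43.6 [ 0.4744 -0.1619  0.0025]
lift t 13.22 gap 0.059 F 43.2 [ 0.4731 -0.1612  0.1288]
(array([0.58614496, 0.36026608]), np.float64(1.3743782095474648), (31.849449157714844, 30.059167861938477)) [0.02843702 0.03198296]
```

View pics/top1.png

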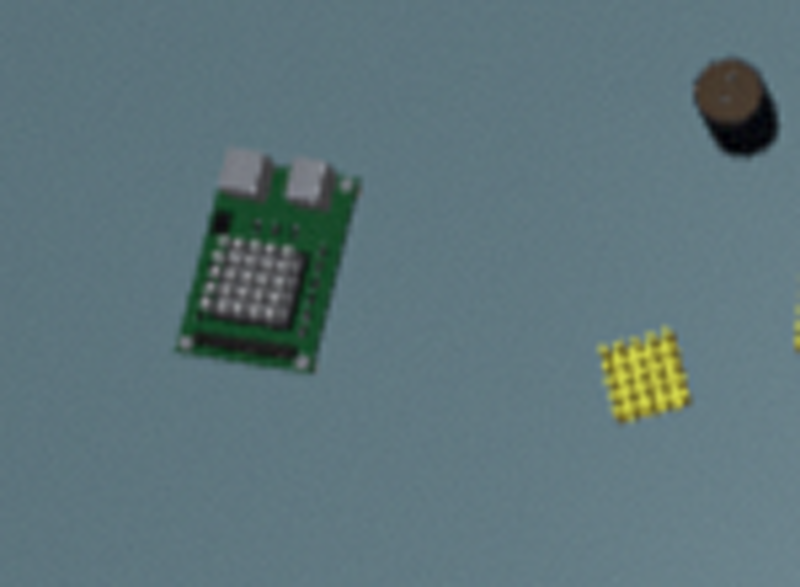

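sink_small sits on its pad at (255,280), lined up with the board and about 2 mm from centre. Continuing with the other three.

```bash
python3 - <<'E'
from job import *
place((.3755,.3046),.163,.0145,.060)
pick((.6535,.0112),-.013,.037)
place((.578,-.355),.161,.0225,.037)
pick((.62,-.133),-.256,.025)
E
```

```text
above t 15.88 gap 0.0591 F 43.2 [0.3762 0.3046 0.035 ]
contact True
seat t 16.47 gap 0.0593 F 44.1 [0.3755 0.3046 0.017 ]
clear t 17.47 gap 0.0723 F 0.0 [0.3748 0.3043 0.1291]
contact False
down t 21.4 gap 0.061 F 0.0 [0.6536 0.0112 0.002 ]
grip t 21.74 gap 0.036 F 42.4 [0.654  0.0111 0.0026]
lift t 22.53 gap 0.0363 F 42.0 [0.6524 0.0114 0.1285]
above t 24.52 gap 0.0362 F 42.0 [ 0.5788 -0.3546  0.0431]
contact True
seat t 25.09 gap 0.0358 F 42.5 [ 0.578  -0.3551  0.0252]
clear t 26.05 gap 0.0491 F 0.0 [ 0.5774 -0.3545  0.129 ]
contact False
down t 28.51 gap 0.0487 F 0.0 [ 0.6201 -0.133   0.002 ]
grip t 28.84 gap 0.0241 F 40.2 [ 0.6205 -0.1332  0.0026]
lift t 29.63 gap 0.0243 F 39.9 [ 0.619  -0.1326  0.1285]
```

```bash
python3 - <<'E'
from job import *
from vis import *
place((.386,-.3415),-.055,.014,.025)
r.move_to([.45,0,.35],best((.45,0),0,.35)); r.move_to([.3,.1,.4],best((.3,.1),0,.4)) if best((.3,.1),0,.4) else None
T('end')
for n in('top','scene'):
    p,d=optics.capture(n); np.savez(n+'2.npz',p=p,d=d)
    if n=='top': cv2.imwrite('pics/top2.png',cv2.resize(p[:,:,::-1],(800,600),interpolation=cv2.INTER_CUBIC))
    P=cloud(n,d).reshape(-1,3)
    for k,xy,zt,h,s in[('net',(.3755,.3046),.0145,.022,60),('com',(.5876,.3622),.014,.016,30),('pow',(.578,-.355),.0225,.020,58),('mot',(.386,-.3415),.014,.025,90)]:
        q=P[(np.hypot(P[:,0]-xy[0],P[:,1]-xy[1])<s/2000*(1.42 if s in(60,30) else 1.19 if s==58 else 1.05)+.004)&(P[:,2]>zt+.6*h)]
        if len(q)>9: c,a,w=rect(q[:,:2]); print(n,k,np.round((c-xy)*1000,1),round(a,3),np.round(w,1),np.round(np.percentile(q[:,2],97)-zt-h,4))
E
```

```text
above t 31.46 gap 0.0243 F 39.9 [ 0.3868 -0.3415  0.0344]
contact True
seat t 32.04 gap 0.0243 F 40.8 [ 0.3859 -0.3416  0.0165]
clear t 33.04 gap 0.0373 F 0.0 [ 0.3856 -0.3409  0.1291]
end t 35.33 gap 0.0369 F 0.0 [0.3007 0.0995 0.3996]
top net [ 8.7 -0.1] -1.444 [61.1 40. ] 0.0023
top com [-1.7 -1.7] 1.391 [31.5 29.8] 0.002
top pow [-1.1 -1.4] 0.157 [58.5 39.4] 0.0016
top mot [-1.3 -0.8] -0.049 [89.1 27.1] 0.0019
scene net [ 0.4 -1.3] 0.159 [62.9 60.5] 0.0026
scene com [-0.1 -1.3] -0.172 [30.9 30.7] 0.0026
scene pow [ 1.  -0.5] 0.167 [60.4 42. ] 0.0032
scene mot [ 0.  -0.7] -0.058 [92.5 31.2] 0.0029
```

View pics/top2.png

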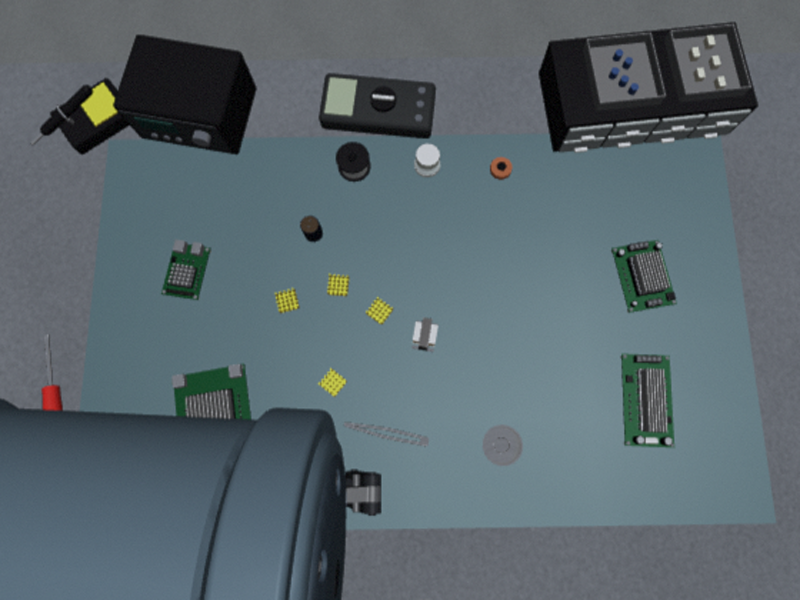

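All four sinks sit on their pads: (182,274), (650,272), (653,400), and (208,405), which is partly hidden by the arm in this view but measures about 1 mm off centre in the scene camera. The transformer (425,334) and capacitor (311,228) have not moved.

```bash
python3 -c "
from rig import workorder; print(workorder.job_done())"
```

```text
the job is handed in; nothing more can be done
None
```

The job is handed in at about 35 s of the 109 s allowed: all four heat sinks were lowered onto their matching pads and measured within about 3 mm of centre and lined up, and the transformer and capacitor stayed where they were; the hand-in returned no verdict.

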